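# Register a bar blank and lock the bayonet drill guide over it

## Robot

A 6-joint arm with a two-finger parallel gripper is mounted at the origin on a cart in front of the work surface, level with it; the furniture and walls round the work are solid. World frame = base frame: x ahead of the robot, y to its left, z up, the work surface at z = 0. Lengths are in m, angles in rad, forces in N, time in s.
With the tool pointing down it reaches from about 0.275 to 0.875 m from the base axis. Payload 12.5 kg.
Tool frame: the origin (TCP) lies at the very end of the fingers, on their centre line; the grasp point (between the pads) lies 19 mm behind it; z points along the fingers, y is the line along which they close (so a half turn about z gives the same grasp; the last joint's range is limited). The gripper opens to 85 mm and grips with 20 to 120 N. Pads are 22 mm wide; open, the fingers measure 114 mm over their backs; the gripper's body (76 mm by 85 mm) begins 54 mm behind the grasp point. The pads swing forward as they close: fully open they stand 13 mm farther back than shut.
Start: joints at [1.034, 0.351, 1.652, -0, 1.139, -0.085], TCP at [0.24, 0.495, 0.231] pointing down, gripper open.
Joint ranges: [-2.75, 2.75], [-0.79, 2.1], [0.01, 2.65], [-1.57, 4.71], [0.07, 3.14], [-2.87, 2.87]. Speed limits (rad/s): [2.22, 2.22, 2.79, 3.14, 3.14, 3.14].

## Interface

Orientations are given as a 3x3 rotation matrix whose columns are the frame's x, y, z axes.
In Python, from bench import manip gives the robot as it stands. Calls block until the motion is done:
- manip.move_ptp(position, orientation): joint-space move of the TCP to a pose.
- manip.move_l(position, attitude=None, max_speed=0.15): straight line of the TCP; attitude=None keeps the orientation; max_speed is the mean speed in m/s.
- manip.move_j(angles): joint-space move.
- manip.set_gripper(opening, effort=None): opening from 0.0 (shut) to 1.0 (fully open); effort is the grip in N (None keeps the last); returns when the fingers have stopped.
- manip.dwell(seconds).
- manip.inverse_kinematics(position, orientation): joint angles nearest the present ones, or None.
- manip.grab_frame(name): name is "scene" or "top" or "wrist"; returns (picture, depth): 384x512x3 uint8, red, green, blue; 384x512 float32, m along the optical axis (not along the pixel's ray), 0 where there is no reading.
- manip.get_calibration(name): a dict with "camera_matrix" (3x3 intrinsics, pixels), "R" (3x3) and "t" (3): a world point X has camera coordinates R X + t. Camera axes: x right, y down, z forward; pixel columns grow to the right and rows downward; lengths in m; the calibration is good to about 2 mm. A picture is of the moment at which its call begins: read the wrist's pose just before it. get_calibration takes no time and is no camera call; for the wrist camera it gives the pose at the moment of the call.
A pose or a line that the arm cannot do raises manip.Unreachable and nothing moves.
- manip.sign_off(): hands the job in; it is judged then, once.
Trained networks look in the newest picture that a camera, given by its name, has taken for a name from the list of things; names that differ only in an ending like _2 or _b are one class to them, and where a whole thing is asked for, a point or a joint stands for the part that bears it (a point fixed in the world has none). Each returns a list of dicts, best first, with "confidence" (0 to 1); they miss things now and then, are a little off and sometimes report something else, mostly with a low value. They report only what shows in the picture. A call takes as long as a camera call.
- manip.look_for(camera, name): "at" ([x, y, z] in m, in world coordinates, good to about 4 mm: the middle of the surface that is visible of it).
Readings, each from a call of its own:
- manip.current_time(): time.
- manip.current_qpos(): joint angles.
- manip.current_joint_vel(): joint speeds.
- manip.current_joint_torque(): joint torques, N m.
- manip.current_ee_pos(): TCP position.
- manip.current_tcp_rot(): TCP orientation.
- manip.current_force(): force on the tool from outside, world axes, zero at the start.
- manip.current_ft_torque(): the same for the moment, N m.
- manip.current_grip_width(): opening from 0.0 (shut) to 1.0 (fully open).
- manip.current_grip_force(): force on a finger pad.
Only numpy, scipy, OpenCV 4.12 (cv2) and the standard library are available. Lean on these libraries where they do the work, as an engineer would, in place of code of your own. Each camera call takes 0.05 s, during which the arm holds its last target. There are 200 camera calls.

## Task

First push the brass bar square against both the fence and the end stop of the jig's blue bed. Then take the red-handled drill guide from its wooden stand, put its lugs into the notches of the grey bayonet socket with its arm pointing to the red dot, push it fully down against the spring and twist it a quarter turn clockwise (seen from above) to its stop, so that the brass bush stands over the middle of the bar. Finish while still gripping the guide and holding it seated and turned, the bar still against its stops, and the tin, pliers and loupe left alone.

Things in the scene. Friction and masses are not known exactly. Their poses are not given: they have to be found in the camera images.
- jig: Drilling jig fixed to the board; place and yaw vary. Origin on the board surface, z up. Aluminium base plate 12 mm thick, x -95 to +45, y -90 to +95 mm. On it the blue bed, x -90 to +37, y -2.5 to +90 mm, top 30 mm above the board. The grey bayonet socket block, 64 x 64 mm, top 44 mm above the board, stands beside the bed, on the -y side of the fence.
- nest (a point): Where the bar's centre is once it lies against both stops: jig x -8, y +14.5 mm, 35 mm above the board; jig axes, bar along x. The stops are steel rails 6 mm high on the bed: the fence along x, its face 9 mm from here towards -y (looks to +y); the end stop along y, its face 35 mm from here towards +x (looks to -x).
- bar_center (a point): Centre of the loose brass bar, 70 (x) x 18 (y) x 10 mm, z up, 70 to 140 g. It lies on the blue bed 8 to 25 mm from each stop, up to 0.2 rad askew. A small dark dot marks the middle of its top.
- socket (a point): Centre of the bayonet socket's mouth, on the block's top face; jig axes. Round opening, about 1.5 mm clear round the shank, with notches 13.5 mm wide along +x and -x reaching 22 mm out, through a lip 6 mm thick. A red dot at -x shows where the guide's arm points for insertion, a green dot at +y where it points when locked.
- plunger (a joint): Sink of the brass spring follower inside the socket, m, 0 at rest. Loosely put in, the guide rests on it with its flange 9 mm above the block. Pushing down 9 mm (3 N rising to 9 N) lands the flange on the block; the lugs can turn under the lip once it is pushed in 6 mm or more. Once turned, the spring may lift the guide up to 3 mm, to the lip.
- turn (a joint): Turn of the follower, rad: 0 at rest (in line with the notches), growing clockwise seen from above to the stop at 1.40. The lugs drive it with under 0.1 rad of play, so the guide turns about 1.45 from insertion. A return spring resists with 0.04 N m rising to 0.10 N m; if let go, the guide may turn back and pop up.
- guide_grip (a point): Centre of the drill guide's red grip, 36 (x) x 18 (y) x 44 mm high, z up; grasp across the 18 mm. The steel flange, 56 mm wide, lies 22 to 30 mm below this point. At flange height an arm goes out along +x, 75 mm long, with a brass bush. At the start the guide (about 140 g) stands upright in the stand, arm roughly towards the robot.
- guide_flange (a point): Centre of the underside of the guide's flange, 30 mm under the grip's centre, same axes. Below it the shank, 20 mm in diameter, 21 mm long, tip tapered; at its lower end two lugs along +x and -x, 10 mm wide (7 mm at the lowest 3 mm), 12 mm high, reaching 20 mm from the axis.
- guide_bush (a point): Centre of the lower end of the brass bush, 65 mm along the guide's +x from the shank axis, level with the flange's underside.
- stand: Fixed wooden stand for the guide, 80 x 80 mm, 26 mm high, origin at the centre of its underside; a through hole of 43 mm takes shank and lugs, the flange rests on its top.
- tin: Bystander: round pressed tin, 69 mm wide, 25 mm high; origin at the centre of its underside.
- pliers: Bystander: small pliers with red handles lying flat, 145 x 52 x 11 mm; origin at the centre of the underside.
- loupe: Bystander: black eye loupe, 34 mm wide, 26 mm high; origin at the centre of its underside.

How it is judged:
By the outcome, as a careful person would: the job done as asked, in the order asked, and still so for the second after the job is handed in, while the arm keeps its last pose, push and grip.
It also fails if it takes over 61 s, if anything falls off the work surface, if the arm or the gripper's body presses on something with over 40 N, if the wrist force passes 120 N, or if a joint passes its speed limit or range.

## Working session

There is one attempt and no reset: what is moved stays moved. The work goes in short steps, each a Python script; the robot and the scene stay as the last script left them, time stands still between calls to the robot, and variables do not carry over. Pictures are saved under pics/ and viewed, at most 10 in all, crops included, and the job is handed in when it is done.

```bash
mkdir -p pics; ls; cat > h.py <<'E'
import numpy as np, cv2
from bench import manip as m
def save(n,p): cv2.imwrite('pics/'+p,cv2.cvtColor(n,cv2.COLOR_RGB2BGR))
def pix(cam,X,c=None):
    c=c or m.get_calibration(cam); p=c['camera_matrix']@(np.array(c['R'])@np.array(X)+np.array(c['t'])); return p[:2]/p[2]
def ray(c,uv,z):  # intersect pixel ray with plane z
    K=np.array(c['camera_matrix']);R=np.array(c['R']);t=np.array(c['t']).ravel()
    d=R.T@np.linalg.inv(K)@np.array([uv[0],uv[1],1.]); o=-R.T@t
    return o+d*(z-o[2])/d[2]
def cloud(c,depth):
    K=np.array(c['camera_matrix']);R=np.array(c['R']);t=np.array(c['t']).ravel()
    v,u=np.mgrid[:depth.shape[0],:depth.shape[1]]
    P=np.stack([(u-K[0,2])/K[0,0]*depth,(v-K[1,2])/K[1,1]*depth,depth],-1)
    return (P-t)@R
def down(yaw): # tool down, tool y axis (closing) at world angle yaw
    y=np.array([np.cos(yaw),np.sin(yaw),0]);z=np.array([0,0,-1.]);return np.stack([np.cross(y,z),y,z],1)
E
python3 - <<'E'
from h import *
ims=[]
for c in ('top','scene'):
    p,d=m.grab_frame(c); ims.append(p)
    np.savez('/tmp/%s.npz'%c,p=p,d=d)
    for n in ['jig','bar_center','socket','guide_grip','guide_bush','stand','tin','pliers','loupe']:
        r=m.look_for(c,n); print(c,n,[(np.round(x['at'],3).tolist(),round(x['confidence'],2)) for x in r[:2]])
save(ims[0],'top.png');save(ims[1],'scene.png')
print(m.current_time(), m.get_calibration('top'),m.current_tcp_rot(),m.get_calibration('wrist'))
E
```

```text
pics
top jig [([0.5, 0.15, 0.029], 0.79)]
top bar_center [([0.507, 0.18, 0.041], 0.77)]
top socket [([0.522, 0.096, 0.032], 0.33)]
top guide_grip [([0.515, -0.142, 0.038], 0.6)]
top guide_bush [([0.516, -0.146, 0.035], 0.82)]
top stand [([0.518, -0.156, 0.021], 0.62)]
top tin [([0.698, -0.037, 0.018], 0.71), ([0.702, 0.126, 0.014], 0.18)]
top pliers [([0.701, 0.127, 0.01], 0.97), ([0.497, 0.146, 0.029], 0.74)]
top loupe [([0.567, -0.327, 0.024], 0.64)]
scene jig [([0.492, 0.126, 0.025], 0.6)]
scene bar_center [([0.504, 0.171, 0.037], 0.71), ([0.505, -0.157, 0.037], 0.52)]
scene socket [([0.486, 0.123, 0.031], 0.75)]
scene guide_grip [([0.514, -0.161, 0.038], 0.77), ([0.489, 0.121, 0.027], 0.41)]
scene guide_bush [([0.506, -0.154, 0.04], 0.69)]
scene stand [([0.501, -0.183, 0.024], 0.89)]
scene tin [([0.69, -0.045, 0.019], 0.69)]
scene pliers [([0.698, 0.121, 0.008], 0.63)]
scene loupe [([0.566, -0.33, 0.024], 0.75), ([0.526, 0.108, 0.029], 0.72)]
1.0 {'camera_matrix': array([[495.77130876,   0.        , 252.81999089],
       [  0.        , 495.77130876, 194.77950928],
       [  0.        ,   0.        ,   1.        ]]), 'R': array([[-0.00899406, -0.99966746,  0.02416765],
       [-0.99326056,  0.00613832, -0.11574015],
       [ 0.11555331, -0.02504575, -0.99298547]]), 't': array([-0.08605458,  0.53925802,  1.14904205])} [[-8.99648119e-01  4.36615692e-01  5.49918253e-06]
 [ 4.36615692e-01  8.99648118e-01  1.17019578e-05]
 [ 1.61929177e-07  1.29286737e-05 -1.00000000e+00]] {'camera_matrix': array([[341.74304135,   0.        , 252.5556494 ],
       [  0.        , 341.74304135, 193.87037248],
       [  0.        ,   0.        ,   1.        ]]), 'R': array([[ 4.36461019e-01,  8.99722765e-01, -8.52028559e-04],
       [ 8.65306793e-01, -4.19505829e-01,  2.74333762e-01],
       [ 2.46466900e-01, -1.20473259e-01, -9.61634162e-01]]), 't': array([-0.55048941, -0.03584025,  0.37886117])}
```

View pics/top.png

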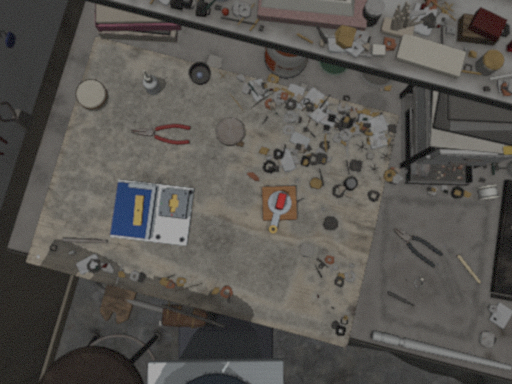

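View pics/scene.png

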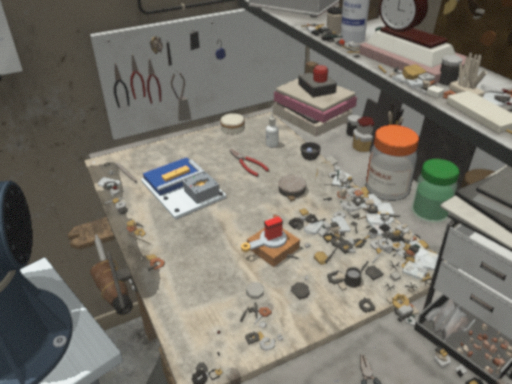

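The top view shows the jig at about (153,212), with the bar at (138,210), the socket at (174,203), and the guide and stand at (280,203), arm toward the robot. The tin (230,131), pliers (172,133) and loupe (330,223) are clear of the work. The scene view agrees with this. Next I'll look closer with the wrist camera.

```bash
python3 - <<'E'
from h import *
m.set_gripper(0.0,40)
R=down(np.pi/2)
m.move_ptp([0.46,0.15,0.19],R)
for i,P in enumerate([[0.46,0.15,0.19],[0.43,0.11,0.19]]):
    if i: m.move_l(P)
    c=m.get_calibration('wrist'); p,d=m.grab_frame('wrist')
    np.savez('/tmp/w%d.npz'%i,p=p,d=d,**c)
    for n in ['bar_center','socket']:
        r=m.look_for('wrist',n); print(n,[(np.round(x['at'],3).tolist(),round(x['confidence'],2)) for x in r[:2]])
    save(cv2.resize(p,(800,600),interpolation=cv2.INTER_CUBIC),'w%d.png'%i)
print(m.current_time(),m.current_qpos())
E
```

```text
bar_center [([0.497, 0.182, 0.035], 0.65)]
socket [([0.48, 0.143, 0.028], 0.76)]
bar_center [([0.499, 0.174, 0.038], 0.66)]
socket [([0.468, 0.155, 0.028], 0.76)]
4.0667 [ 1.46498514e-01  2.12928295e-01  1.95560945e+00  1.33699271e-04
  9.72600503e-01 -1.42479003e+00]
```

View pics/w0.png

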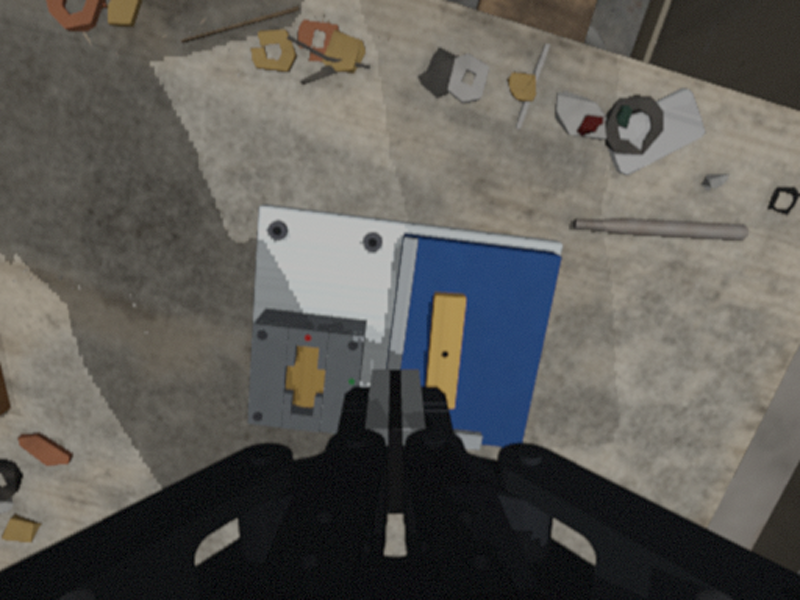

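View pics/w1.png

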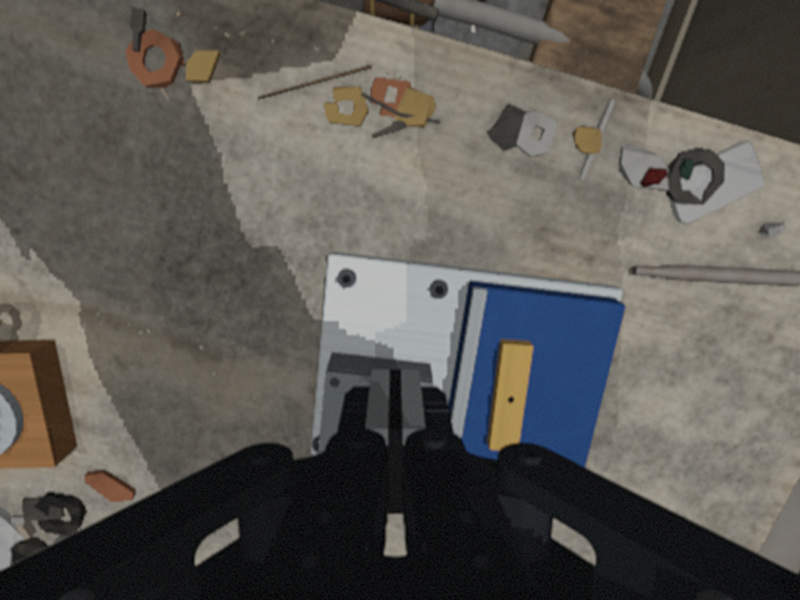

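In w0 (800 px scale) the socket mouth is at (305,378), the red dot at (308,338) and the green dot at (352,381). The bar's dot is at (445,354) and the fence edge runs from (411,238) to (392,368). w1 shows the same layout shifted. I'll fit the jig and bar poses from both views.

```bash
python3 - <<'E'
from h import *
from scipy.optimize import least_squares
J={};obs=[]
views={0:dict(A=(260,206),B=(562,242),C=(560,255),D=(525,445),red=(308,338),green=(352,381),soc=(305,378)),
       1:dict(A=(329,255),B=(622,289),C=(623,304))}
jz=dict(A=(-.095,-.09,.012),B=(-.095,.095,.012),C=(-.09,.09,.03),D=(.037,.09,.03))
cs={}
for v in views:
    f=np.load('/tmp/w%d.npz'%v); c=cs[v]={k:f[k] for k in('camera_matrix','R','t')}
    cl=cloud(c,f['d'])
    for k,uv in views[v].items():
        z=jz[k][2] if k in jz else .044
        W=ray(c,np.array(uv)*.64,z); print(v,k,W.round(4))
        if k in jz: obs.append((np.array(jz[k][:2]),W[:2]))
    p=f['p']; hsv=cv2.cvtColor(p,cv2.COLOR_RGB2HSV)
    yel=cv2.inRange(hsv,(15,90,120),(32,255,255)); n,lab,st,ce=cv2.connectedComponentsWithStats(yel)
    dot=np.array([(445,354),(511,400)][v])*.64
    # bar component near dot
    best=min([i for i in range(1,n) if st[i,4]>300],key=lambda i:np.hypot(*(ce[i]-dot)))
    msk=lab==best
    vv,uu=np.nonzero(msk); P=np.array([ray(c,(u,w),.04)[:2] for u,w in zip(uu,vv)]).astype(np.float32)
    print('bar z depth',np.median(cl[msk][:,2]),'dot',ray(c,dot,.04).round(4)); print('rect',cv2.minAreaRect(P*1000))
    blue=cv2.inRange(hsv,(100,120,60),(125,255,255))>0
    print('bed z',np.median(cl[blue][:,2]))
    if v==0:
        u,w=int(268*.64),int(400*.64);print('block z',np.median(cl[w-2:w+3,u-2:u+3,2]))
def res(q):
    c,s=np.cos(q[2]),np.sin(q[2]);Rm=np.array([[c,-s],[s,c]])
    return np.concatenate([Rm@a+q[:2]-b for a,b in obs])
r=least_squares(res,[.5,.13,0]);q=r.x;print('jig',q,(r.fun*1000).round(1))
c,s=np.cos(q[2]),np.sin(q[2]);Rm=np.array([[c,-s],[s,c]])
for k in('red','green','soc'): print(k,'in jig',(Rm.T@(ray(cs[0],np.array(views[0][k])*.64,.044)[:2]-q[:2])).round(4))
print('nest',Rm@[-.008,.0145]+q[:2],'bar in jig',Rm.T@(ray(cs[0],np.array((445,354))*.64,.04)[:2]-q[:2]))
tri=[]
# triangulate dot
A=[];
for v,uv in((0,(445,354)),(1,(511,400))):
    c=cs[v];A.append(c['camera_matrix']@np.c_[c['R'],c['t'].ravel()])
X=cv2.triangulatePoints(A[0],A[1],np.array((445,354.))*.64,np.array((511,400.))*.64);print('tri dot',(X[:3]/X[3]).ravel())
im=np.load('/tmp/w0.npz')['p'];save(cv2.resize(im[175:300,140:310],None,fx=4.6,fy=4.6,interpolation=cv2.INTER_CUBIC),'w0c.png')
E
```

```text
0 A [0.4224 0.0712 0.012 ]
0 B [0.4438 0.2522 0.012 ]
0 C [0.4483 0.2461 0.03  ]
0 D [0.5711 0.2342 0.03  ]
0 red [0.4939 0.1015 0.044 ]
0 green [0.5206 0.1261 0.044 ]
0 soc [0.5187 0.0987 0.044 ]
bar z depth 0.0396338978947275 dot [0.5052 0.1806 0.04  ]
rect ((504.07916259765625, 180.177978515625), (17.627378463745117, 69.0317153930664), 86.16808319091797)
bed z 0.029602357091746974
block z 0.04380119756643153
1 A [0.4225 0.0708 0.012 ]
1 B [0.444  0.2517 0.012 ]
1 C [0.4484 0.2455 0.03  ]
bar z depth 0.03958111455330697 dot [0.5056 0.1807 0.04  ]
rect ((504.219970703125, 179.986572265625), (17.64183235168457, 69.64351654052734), 86.19741821289062)
bed z 0.029555058342109038
jig [ 0.52696504  0.14781761 -0.11255948] [ 0.1 -2.1 -0.6  0.7 -0.7  1.3  2.7 -1.1 -0.1 -1.8 -0.7  1.2 -0.8  1.9]
red in jig [-0.0276 -0.0497]
green in jig [-0.0039 -0.0223]
soc in jig [-0.0027 -0.0498]
nest [0.52064434 0.16312443] bar in jig [-0.02528     0.03014543]
tri dot [0.50465129 0.18037362 0.04173748]
```

View pics/w0c.png

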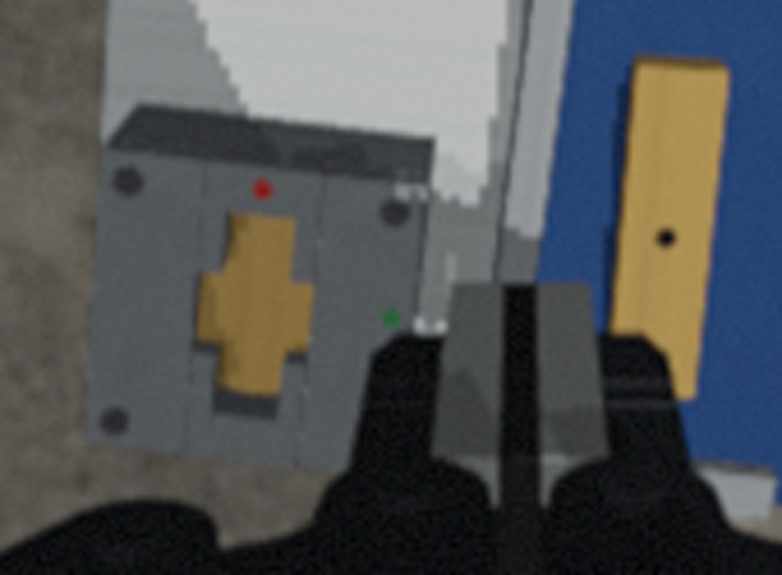

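The heights agree: bar top 0.040 by depth and 0.0417 by triangulation, bed 0.030, block 0.044. The socket sits at about jig (0,−50) mm, so the locked bush would land on the nest, which is consistent. Pushing the bar now.

```bash
cat >> h.py <<'E'
YAW=-0.112; O=np.array([0.526,0.148])
Rj=np.array([[np.cos(YAW),-np.sin(YAW)],[np.sin(YAW),np.cos(YAW)]])
def J(x,y,z): return np.r_[Rj@[x,y]+O,z]
def jig(P): return Rj.T@(np.asarray(P)[:2]-O)
def push(d,fast,maxt,F,step=.001):  # d: jig dir; go 'fast' m, then creep till force F
    d=np.r_[Rj@np.array(d,float),0]; f0=np.array(m.current_force()); P=np.array(m.current_ee_pos())
    m.move_l(P+d*fast,max_speed=.05); s=fast
    while s<maxt:
        f=-(np.array(m.current_force())-f0)@d
        if f>F: break
        s+=step; m.move_l(P+d*s,max_speed=.03)
    print('push end',s,'f',f,'jig',jig(m.current_ee_pos()).round(4),'t',m.current_time()); return s
E
python3 - <<'E'
from h import *
R=down(np.pi/2+YAW)
m.move_ptp(J(-.025,.062,.07),R)
m.move_l(J(-.025,.062,.034),max_speed=.08)
print('f',m.current_force(),m.current_ee_pos())
push([0,-1],.024,.040,8)
m.move_l(np.array(m.current_ee_pos())+np.r_[Rj@[0,.004],0])
m.move_l(J(-.025,.05,.06)); m.move_l(J(-.083,.0175,.06)); m.move_l(J(-.083,.0175,.0345),max_speed=.08)
print('f',m.current_force())
push([1,0],.022,.040,8)
p,d=m.grab_frame('wrist')
m.move_l(np.array(m.current_ee_pos())+np.r_[Rj@[-.004,0],0])
P=np.array(m.current_ee_pos());m.move_l(P+[0,0,.03])
print(m.current_time())
E
```

```text
f [0.93335717 1.01508243 0.64815081] [0.50805155 0.21233766 0.0338259 ]
push end 0.03400000000000001 f 9.757525754071683 jig [-0.025  0.029] t 8.5333
f [-0.23400225 -0.69997044  0.63044105]
push end 0.03200000000000001 f 10.131339594931523 jig [-0.0529  0.0173] t 13.2917
13.9417
```

```bash
python3 - <<'E'
from h import *
m.move_l(J(-.055,.045,.062)); m.move_l(J(-.010,.045,.06)); m.move_l(J(-.010,.045,.034),max_speed=.08)
push([0,-1],.013,.026,8)
m.move_l(np.array(m.current_ee_pos())+np.r_[Rj@[0,.004],0],max_speed=.05)
m.move_l(J(-.010,.045,.07))
# look at socket and bar, then the guide
m.move_ptp([0.455,0.115,0.2],down(np.pi/2+YAW))
c=m.get_calibration('wrist'); p,d=m.grab_frame('wrist'); np.savez('/tmp/w2.npz',p=p,d=d,**c)
a=p[150:330,150:400]
m.set_gripper(0.75)
m.move_ptp([0.455,-0.15,0.2],down(np.pi/2))
c=m.get_calibration('wrist'); p,d=m.grab_frame('wrist'); np.savez('/tmp/w3.npz',p=p,d=d,**c)
for n in ['guide_grip','guide_bush','stand']:
    r=m.look_for('wrist',n); print(n,[(np.round(x['at'],3).tolist(),round(x['confidence'],2)) for x in r[:2]])
b=p[100:330,120:400]
save(cv2.resize(a,None,fx=3.2,fy=3.2,interpolation=cv2.INTER_CUBIC),'w2c.png')
save(cv2.resize(b,None,fx=2.6,fy=2.6,interpolation=cv2.INTER_CUBIC),'w3c.png')
print(m.current_time())
E
```

```text
push end 0.017 f 9.175226338586628 jig [-0.0102  0.0289] t 16.6083
guide_grip [([0.506, -0.149, 0.033], 0.66)]
guide_bush [([0.504, -0.143, 0.033], 0.84)]
stand [([0.508, -0.162, 0.024], 0.61)]
19.875
```

View pics/w2c.png

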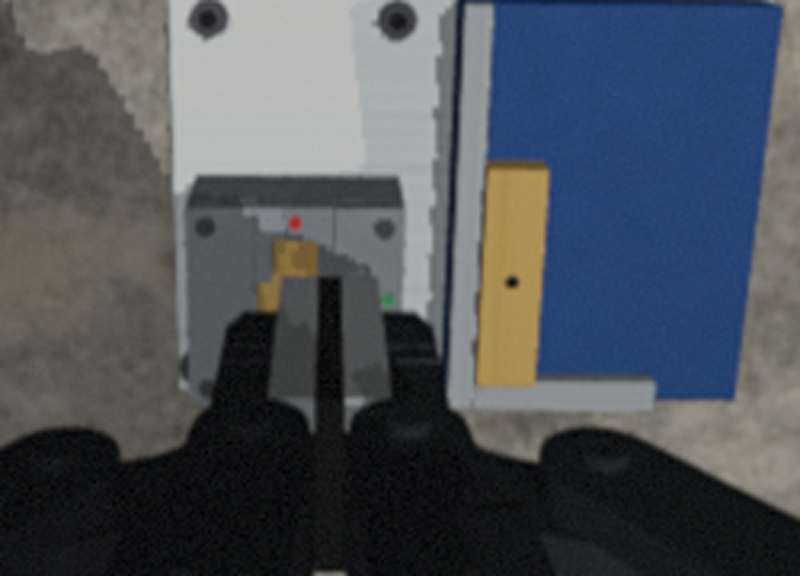

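View pics/w3c.png

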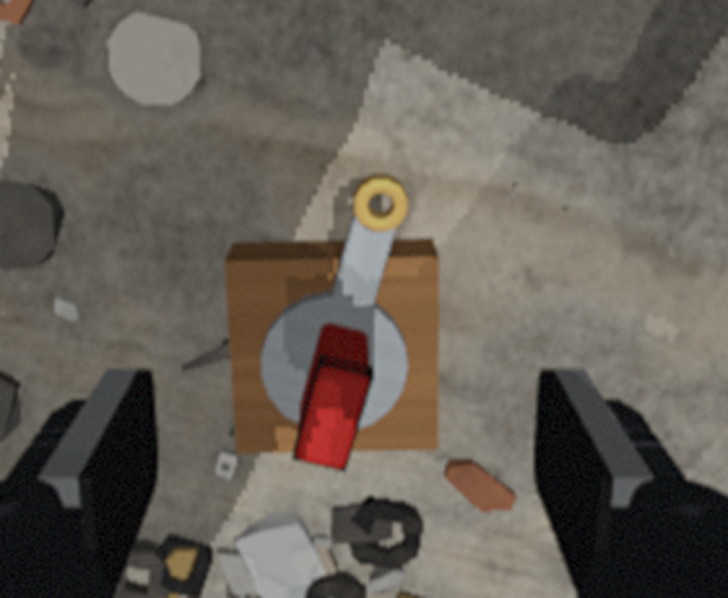

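In w2c the bar lies flush on the fence (left) and the end stop (bottom), with its dot at (512,282). In w3c the flange centre is at (334,361), the bush at (381,203), and the top of the grip has corners (318,362), (372,376), (346,468), (295,460). The arm points about 16° off −x toward +y. Computing the grasp, with a second view for height.

```bash
python3 - <<'E'
from h import *
def L(n): f=np.load('/tmp/%s.npz'%n); return {k:f[k] for k in('camera_matrix','R','t')},f['p'],f['d']
c,p,d=L('w2'); g=lambda q:np.array(q)/3.2+150
dot=ray(c,g((512,282)),.04);a,b=ray(c,g((549,165)),.04),ray(c,g((538,385)),.04)
print('bar dot',dot.round(4),'jig',jig(dot).round(4),'edge yaw',np.arctan2(*(b-a)[1::-1]), 'len',np.linalg.norm(b-a))
e=(ray(c,g((490,5)),.036),ray(c,g((472,405)),.036));print('fence yaw',np.arctan2(*(e[1]-e[0])[1::-1]))
red,gr=ray(c,g((295,223)),.044),ray(c,g((388,300)),.044);print('red,green jig',jig(red).round(4),jig(gr).round(4))
m.move_l([0.47,-0.12,0.2]); c2=m.get_calibration('wrist'); p2,d2=m.grab_frame('wrist'); c3,p3,d3=L('w3')
cen=[];
for C,p,d in((c3,p3,d3),(c2,p2,d2)):
    cl=cloud(C,d); hsv=cv2.cvtColor(p,cv2.COLOR_RGB2HSV)
    red=((hsv[...,0]<6)|(hsv[...,0]>174))&(hsv[...,1]>170)&(np.abs(cl[...,2]-.078)<.006)
    n,lab,st,ce=cv2.connectedComponentsWithStats(red.astype(np.uint8)); i=1+np.argmax(st[1:,4]); k=lab==i
    vv,uu=np.nonzero(k); z=np.median(cl[k][:,2]); cen.append(ce[i])
    P=np.array([ray(C,(u,w),z)[:2] for u,w in zip(uu,vv)],np.float32)
    print('grip',z,cv2.minAreaRect(P*1000))
Pm=[C['camera_matrix']@np.c_[C['R'],C['t'].ravel()] for C in(c3,c2)]
X=cv2.triangulatePoints(Pm[0],Pm[1],cen[0],cen[1]);print('tri',(X[:3]/X[3]).ravel())
g=lambda q:np.array(q)/2.6+[120,100]
f=ray(c3,g((334.5,361)),.034); print('flange',f.round(4))
cl=cloud(c3,d3)
u,v=g((381,187)).astype(int); zb=cl[v,u,2]; bu=ray(c3,g((381,203)),zb); print('bush',zb,bu.round(4),'dir',np.arctan2(*(bu-f)[1::-1]),'r',np.linalg.norm((bu-f)[:2]))
co=[ray(c3,g(q),.078)[:2] for q in((318,362),(372,376),(346,468),(295,460))];print('corners',np.mean(co,0),[np.arctan2(*(co[i]-co[j])[::-1]) for i,j in((0,3),(1,2))])
print(m.current_time())
E
```

```text
bar dot [0.521  0.1631 0.04  ] jig [-0.0066  0.0145] edge yaw -0.1049580838820008 len 0.07038782895251164
fence yaw -0.11670742836717107
red,green jig [-0.0267 -0.0498] [-0.0026 -0.0226]
grip 0.07734418315702617 ((519.0269775390625, -153.22410583496094), (17.926692962646484, 36.62742614746094), 77.40420532226562)
grip 0.07743618554874226 ((519.4406127929688, -152.59307861328125), (17.05506706237793, 36.60744094848633), 74.94656372070312)
tri [ 0.52158892 -0.15323108  0.07220887]
flange [ 0.5194 -0.1526  0.034 ]
bush 0.03595223988556476 [ 0.4581 -0.1359  0.036 ] dir 2.876097028964036 r 0.06348977983590653
corners [ 0.52028117 -0.1526735 ] [np.float64(2.9201306229560697), np.float64(2.8951004219922427)]
20.3
```

```bash
python3 - <<'E'
from h import *
R=down(1.315); G=np.array([.5195,-.153])
m.move_ptp([*G,.11],R); m.move_l([*G,.040],max_speed=.1)
m.set_gripper(0.0,90)
print('grip',m.current_grip_width()*85,m.current_grip_force(),m.current_ee_pos(),m.current_force(),m.current_time())
m.move_l([*G,.115],max_speed=.12)
print(m.current_force(),m.current_grip_width()*85)
Ri=down(np.pi/2+YAW); S=J(.0006,-.0498,.0)[:2]
m.move_ptp([*S,.112],Ri)
c=m.get_calibration('wrist');p,d=m.grab_frame('wrist');np.savez('/tmp/w4.npz',p=p,d=d,**c)
save(cv2.resize(p[120:384,130:380],None,fx=2.2,fy=2.2,interpolation=cv2.INTER_CUBIC),'w4.png')
print(S,m.current_force(),m.current_time())
E
```

```text
grip 16.99999917419946 88.24516296386719 [ 0.51977004 -0.15309045  0.04046712] [-1.84903183  0.48060917  6.07696068] 22.1417
[-0.27065569  0.39642563 -0.95450474] 16.714668225724058
[0.52103029 0.09844496] [ 0.22982036 -1.09114691 -2.59097885] 23.9583
```

View pics/w4.png

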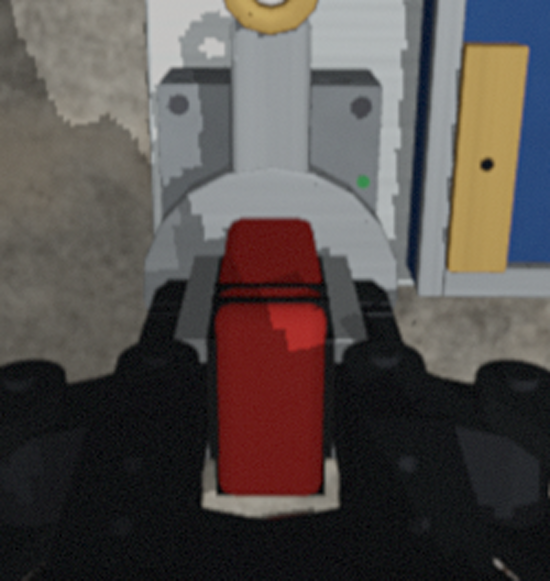

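The guide is held squarely, its arm along −x and centred over the block. The bar is still seated. Inserting step by step while watching the force.

```bash
python3 - <<'E'
from h import *
S=J(.0006,-.0498,0)[:2]
m.move_l([*S,.082],max_speed=.08); f0=np.array(m.current_force()); print('f0',f0)
z=.082
while z>.066:
    z-=.001; m.move_l([*S,z],max_speed=.03)
    f=np.array(m.current_force())-f0
    print(round(z,4),f.round(1),(np.array(m.current_ee_pos())-[*S,0]).round(4))
    if f[2]>7 or np.hypot(*f[:2])>10: print('contact'); break
print(m.current_time())
E
```

```text
f0 [ 0.2487496  -0.82621744 -0.90710177]
0.081 [-0.7  1.1 -0.4] [0.0002 0.     0.0813]
0.08 [-0.1  0.3 -0.9] [0.     0.     0.0801]
0.079 [ 0.2  1.1 -0.4] [-0.0001  0.      0.0789]
0.078 [-0.4  0.3 -0.3] [-0.      0.      0.0779]
0.077 [-0.3 -0.2  0.3] [-0.0001 -0.      0.0769]
0.076 [-1.2  0.6 -2.2] [-0.0003 -0.0001  0.0758]
0.075 [-2.   0.1 -1.1] [-0.0003 -0.0001  0.0748]
0.074 [-2.4 -0.7 -1.5] [-0.0003 -0.0001  0.0738]
0.073 [-3.8 -1.1 -0.7] [-0.0003 -0.0001  0.0728]
0.072 [-4.4 -1.9 -1.1] [-0.0003 -0.0001  0.0718]
0.071 [-4.7 -1.8 -0.4] [-0.0003 -0.0001  0.0708]
0.07 [-4.3 -2.6 -1.1] [-0.0003 -0.0001  0.0699]
0.069 [-4.3 -2.1 -1. ] [-0.0003 -0.0001  0.0689]
0.068 [-4.7 -1.9 -0.9] [-0.0003 -0.0001  0.0679]
0.067 [-6.3 -1.7  0.9] [-0.0003 -0.0001  0.067 ]
0.066 [-5.4 -2.1  1.4] [-0.0003 -0.0001  0.0661]
28.4833
```

```bash
python3 - <<'E'
from h import *
f0=np.array([.25,-.83,-.9])
S=J(.0006,-.0498,0)[:2]+[-.0008,-.0003]
z=.0625; m.move_l([*S,z],max_speed=.03)
while True:
    f=np.array(m.current_force())-f0; print(round(z,4),f.round(1),m.current_ee_pos()[2].round(4))
    if f[2]>14 or z<.0545: break
    if np.hypot(*f[:2])>3: S=S+np.clip(f[:2]*.0001,-.0005,.0005)
    z-=.001; m.move_l([*S,z],max_speed=.03)
print(S.tolist(),m.current_time())
E
```

```text
0.0625 [-2.3 -0.2  3.2] 0.0628
0.0615 [-3.8 -0.3  5.3] 0.0618
0.0605 [-3.   0.3  6.3] 0.0609
0.0595 [-0.7  0.7  6. ] 0.06
0.0585 [-1.2 -0.1  7. ] 0.059
0.0575 [-3.2  0.7 12.4] 0.0584
0.0565 [-6.  -1.9 24.5] 0.0584
[0.5192321560179849, 0.0982134299439731] 30.25
```

```bash
python3 - <<'E'
from h import *
f0=np.array([.25,-.83,-.9]); S=np.array([.5192,.0982]); y0=np.pi/2+YAW; z=.0573
m.move_l([*S,z],down(y0),max_speed=.03); t0=m.current_ft_torque()[2]; print('t0',t0)
a=0
for a in [.3,.6,.9,1.15,1.3,1.37,1.42,1.46,1.5,1.54]:
    m.move_l([*S,z],down(y0-a),max_speed=.05)
    f=np.array(m.current_force())-f0; t=m.current_ft_torque()[2]-t0
    R=np.array(m.current_tcp_rot()); ya=np.arctan2(R[1,1],R[0,1])
    print(a,'act',round(y0-ya,3),f.round(1),'tz',round(t,3),m.current_ee_pos().round(4),round(m.current_time(),2))
    if abs(t)>.7 or f[2]>40 or np.hypot(*f[:2])>25: break
    S=S+np.clip(f[:2]*.0001,-.0005,.0005)*(np.hypot(*f[:2])>3)
print(S)
E
```

```text
t0 0.023869912695818854
0.3 act 0.3 [-2.  -1.1 13.1] tz -0.038 [0.5206 0.0982 0.0584] 30.95
0.6 act 0.6 [-1.6 -1.5 13. ] tz -0.077 [0.5207 0.0982 0.0585] 31.4
0.9 act 0.9 [-1.7 -2.1 14.3] tz -0.069 [0.5205 0.098  0.0585] 31.85
1.15 act 1.15 [-2.  -2.4 14.2] tz -0.022 [0.5205 0.0981 0.0585] 32.25
1.3 act 1.3 [-1.7 -0.9 13.5] tz -0.006 [0.5205 0.098  0.0585] 32.55
1.37 act 1.37 [-0.8 -2.  12.3] tz 0.05 [0.5206 0.098  0.0585] 32.8
1.42 act 1.42 [-0.8 -1.2 12.3] tz 0.005 [0.5206 0.098  0.0585] 33.05
1.46 act 1.46 [-1.1 -1.7 11.9] tz 0.004 [0.5206 0.098  0.0585] 33.3
1.5 act 1.5 [-0.6 -1.5 12.9] tz -0.012 [0.5206 0.098  0.0585] 33.55
1.54 act 1.54 [-1.5 -0.4 11.6] tz 0.275 [0.5206 0.098  0.0585] 33.8
[0.51899911 0.09796252]
```

```bash
python3 - <<'E'
from h import *
f0=np.array([.25,-.83,-.9]); S=np.array([.5192,.0980]); y0=np.pi/2+YAW; z=.0573
for a in [1.56,1.58]:
    m.move_l([*S,z],down(y0-a),max_speed=.05)
    R=np.array(m.current_tcp_rot())
    print(a,y0-np.arctan2(R[1,1],R[0,1]),(m.current_force()-f0).round(1),m.current_ft_torque()[2]-.024,m.current_ee_pos().round(4))
    if m.current_ft_torque()[2]>.8: break
p,d=m.grab_frame('top'); pw,_=m.grab_frame('wrist')
for n in('guide_bush','bar_center'): print(n,[(x['at'],x['confidence']) for x in m.look_for('top',n)[:2]])
a=cv2.resize(p[165:255,100:205],(466,400),interpolation=cv2.INTER_CUBIC)
b=cv2.resize(pw[60:384,80:400],(395,400),interpolation=cv2.INTER_CUBIC)
save(cv2.resize(np.hstack([a,b]),(800,372)),'fin.png');print(m.current_time(),m.current_qpos())
E
```

```text
1.56 1.5590856105690212 [-1.4 -1.7 13.9] 0.40806138862017394 [0.5206 0.0979 0.0584]
1.58 1.5786537414421755 [-2.4 -2.7 13.5] 0.6195655053010605 [0.5206 0.0979 0.0585]
guide_bush []
bar_center []
34.5 [ 9.83688384e-02  5.59320340e-01  1.83333274e+00 -9.80980958e-04
  7.45542047e-01  2.18825487e-01]
```

View pics/fin.png

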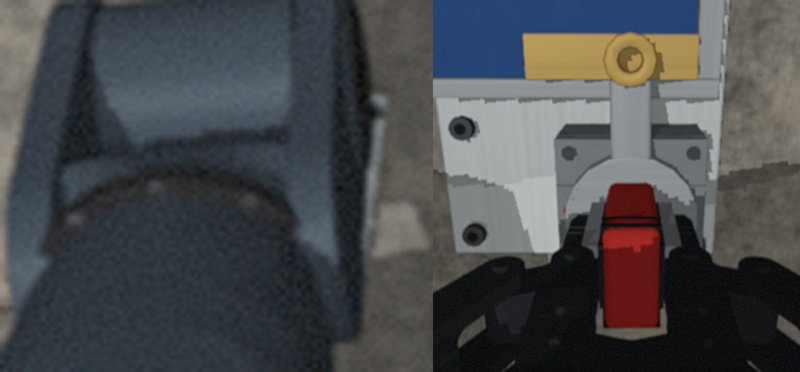

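The bush (630,60) stands over the bar but, by eye, a bit toward the end stop: the bar spans 523 to 698, so its middle is at about 610. The arm has turned past the stop point against its compliance. I'll measure this properly and back off the excess.

```bash
cat >> h.py <<'E'
def meas(tag):
    c=m.get_calibration('wrist'); p,d=m.grab_frame('wrist'); np.savez('/tmp/%s.npz'%tag,p=p,d=d,**c)
    cl=cloud(c,d); hsv=cv2.cvtColor(p,cv2.COLOR_RGB2HSV); gold=cv2.inRange(hsv,(14,80,70),(34,255,255))>0
    near=np.hypot(cl[...,0]-.521,cl[...,1]-.163)<.06
    bar=gold&near&(np.abs(cl[...,2]-.040)<.004); bu=gold&near&(cl[...,2]>.0445)
    def flat(k,z): return np.array([ray(c,(u,v),z)[:2] for v,u in np.argwhere(k)],np.float32)
    B=flat(bar,.04); r=cv2.minAreaRect(B*1000); box=cv2.boxPoints(r)
    e=max(((box[(i+1)%4]-box[i]) for i in range(4)),key=lambda q:np.hypot(*q)); e=e*np.sign(e[0])
    print('bar',np.round(r[0],1),np.round(r[1],1),'yaw',np.arctan2(e[1],e[0]))
    if bu.sum()>30:
        z=np.median(cl[bu][:,2]); U=flat(bu,z); (cx,cy),rr=cv2.minEnclosingCircle(U*1000)
        yaw=np.arctan2(e[1],e[0]); D=np.array([cx,cy])-r[0]; Q=np.array([[np.cos(yaw),np.sin(yaw)],[-np.sin(yaw),np.cos(yaw)]])@D
        print('bush z',z,cx,cy,'r',rr,'rel bar in bar axes mm',Q.round(1))
        R=np.array(m.current_tcp_rot()); T=np.array(m.current_ee_pos())[:2]*1000
        print('guide dir in bar frame',np.arctan2(cy-T[1],cx-T[0])-yaw,'tool',np.arctan2(R[1,1],R[0,1])+np.pi/2-yaw,'len',np.hypot(cx-T[0],cy-T[1]))
E
python3 - <<'E'
from h import *
S=np.array([.5192,.0980]); y0=np.pi/2+YAW; z=.0573
meas('f1')
for a in [1.53,1.50,1.48]:
    m.move_l([*S,z],down(y0-a),max_speed=.05); m.dwell(.1)
    print(a,'tz',np.mean([m.current_ft_torque()[2] for _ in range(5)])-.024,m.current_force().round(1),m.current_ee_pos().round(4))
meas('f2'); print(m.current_time())
E
```

```text
bar [520.8 162.9] [17.8 69.4] yaw -0.11989122
bush z 0.05448307682491341 519.9380493164062 168.3555450439453 r 26.5941162109375 rel bar in bar axes mm [-1.5  5.3]
guide dir in bar frame 1.7003164429419138 tool 1.5709868117064958 len 70.42861171567584
1.53 tz 0.2819522781705586 [-1.6 -2.4 12.9] [0.5206 0.098  0.0584]
1.5 tz 0.1164905842226523 [-1.2 -2.6 13.3] [0.5206 0.098  0.0585]
1.48 tz 0.10920736597115296 [-1.6 -1.2 12.9] [0.5206 0.098  0.0585]
bar [520.7 162.9] [17.8 69.5] yaw -0.12056897
bush z 0.054543192388362666 520.4890747070312 162.9727783203125 r 29.952444076538086 rel bar in bar axes mm [-0.3  0.1]
guide dir in bar frame 1.6933904452282664 tool 1.6705174347036853 len 64.96431820066834
35.65
```

```bash
python3 - <<'E'
from h import *
for t,T,ya in(('f1',(.5206,.0979),-.120+np.pi/2),('f2',(.5206,.098),np.pi/2-.021)):
    f=np.load('/tmp/%s.npz'%t); c={k:f[k] for k in('camera_matrix','R','t')}; p,d=f['p'],f['d']
    cl=cloud(c,d); hsv=cv2.cvtColor(p,cv2.COLOR_RGB2HSV); gold=cv2.inRange(hsv,(14,80,70),(34,255,255))>0
    k=gold&(np.hypot(cl[...,0]-.521,cl[...,1]-.163)<.02)&(np.abs(cl[...,2]-.0545)<.003)
    n,lab,st,ce=cv2.connectedComponentsWithStats(k.astype(np.uint8)); i=1+np.argmax(st[1:,4]); k=lab==i
    x,y,w,h=st[i,:4]; z=np.median(cl[k][:,2]); W=ray(c,(x+(w-1)/2,y+(h-1)/2),z)
    print(t,st[i],z,W.round(4),'dir',np.arctan2(W[1]-T[1],W[0]-T[0]),'tool',ya,'len',np.hypot(W[0]-T[0],W[1]-T[1]))
    yaw=-.12;D=(W[:2]-[.5207,.1629])*1000;print('rel bar',np.array([[np.cos(yaw),np.sin(yaw)],[-np.sin(yaw),np.cos(yaw)]])@D)
E
```

```text
f1 [ 228   88   48   48 1384] 0.0544945962143573 [0.5282 0.1616 0.0545] dir 1.452594030155444 tool 1.4507963267948965 len 0.06418710085615642
rel bar [ 7.56662331 -0.35753541]
f2 [ 229   88   48   48 1383] 0.054552430191384116 [0.5223 0.1621 0.0546] dir 1.5444316952614707 tool 1.5497963267948967 len 0.06414932705885562
rel bar [ 1.67216896 -0.57693647]
```

The bush is now 1.7 mm from the bar's middle, measured. The torque reads 0.11 N m, which is just the return spring, and the stop begins at about 1.51. I'll settle right next to the stop and hand in.

```bash
python3 - <<'E'
from h import *
S=np.array([.5192,.0980]); y0=np.pi/2+YAW
m.move_l([*S,.0573],down(y0-1.50),max_speed=.05); m.dwell(.5)
print(m.current_ft_torque()[2]-.024,m.current_force().round(1),m.current_ee_pos().round(4),m.current_grip_force(),m.current_joint_vel().round(3),m.current_time())
print(m.sign_off())
E
```

```text
0.009961070145096514 [-1.3 -1.1 12.4] [0.5206 0.098  0.0584] 89.81075048446655 [-0.001  0.    -0.001  0.    -0.001 -0.001] 36.4
the job is handed in; nothing more can be done
None
```

I handed the job in at 36.4 s: the bar was against both stops, and the guide was pressed fully down and held in the grip, turned to within about 0.01 rad of its stop, with the bush an estimated 3 mm from the bar's middle; the result call gave no verdict.

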